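Copy a slat's slant with a lockable sliding bevel

TASK

Give the loose wooden slat the same slant as the slat already glued to the layout board. Push the sliding bevel's blade until it lies flush along the long edge of the glued slat, then press its lock lever fully down; after that slide the locked bevel along its rail right up to the end stop on the robot's right and leave the loose slat lying flat on the board with its long edge flush along the blade, on the side away from the glued slat. Leave the other things where they are.

Things in the scene. Friction and masses are not known exactly. Their poses are not given: they have to be found in the camera images.
- board: Plywood layout board fixed to the table, 310 x 620 x 16 mm; origin on the table under the middle of its length; x points away from the robot, y along the board's length (to the robot's left at zero yaw), top face 16 mm above the table. An aluminium guide rail (22 mm wide, 12 mm high above the board) runs along y on the near side, centred at x = -135 mm. Dark steel stop blocks stand at both rail ends; the END STOP of the goal is the one at the robot's right (-y).
- bevel (a joint): Position of the bevel's carriage along the rail, in m: 0 at the left stop (pivot at y = +240 mm in the board's frame), grows towards -y, 0.42 touching the right end stop (pivot at y = -180 mm). The pivot always lies at x = -100 mm in the board's frame. Slides with about 1 N of friction and stays where left. The blade comes along with it. Over the pivot it carries a steel disc, 68 mm across and 21 to 25 mm above the board, between two hinge posts that rise to 40 mm.
- blade (a joint): Swing of the bevel's blade about its upright pivot, in rad: 0 when it points along the board's +x, positive when its far end swings to the left (+y). Range -0.6 to 0.6. It swings almost freely (0.02 N m) until the lock lever is down, then it is held firmly (it takes far more than 1 N m to shift it).
- lock (a joint): Black lock lever on top of the carriage, hinged level, right over the pivot and 33 mm above the board: 0 raised (unlocked, pointing towards the robot and up at 43 degrees), 0.75 rad fully down (locked, level, pointing to the board's -x). Lever 60 mm long from its hinge, 16 mm wide, 8 mm thick (when down, its top is 37 mm above the board). Pressing it from above with 3 to 5 N, 35 to 45 mm from its hinge, closes it, and it stays down.
- lock_tip (a point): Free end of the lock lever, 60 mm from its hinge.
- bevel_push (a point): Middle of the carriage's left side face (the one facing +y), 36 mm nearer the robot than the pivot, 20 mm above the board. The carriage there is a dark steel block 34 mm (x) by 84 mm (y) riding over the rail, from 12.5 to 28 mm above the board: push here to slide the bevel to the right, or on the opposite face, 84 mm further right, to slide it to the left.
- blade_mid (a point): Point on the centre line of the bevel's straight aluminium blade, 110 mm from the pivot, at half its thickness. x points along the blade away from the pivot. The blade ends 185 mm from the pivot, is 22 mm wide, and lies from 3 to 15 mm above the board. Starts right of the glued slat, clear of it.
- glued_slat: Wooden slat 140 x 28 x 18 mm glued to the board, left of the blade. Origin at the centre of its underside (on the board's top), x along its length (away from the robot), y to the left: the blade goes against its right long edge (y = -14 mm). If the carriage is far off that edge's line, slide it nearer first, then push the blade's right edge with up to 15 N opposite the slat's middle: it settles flush and stays.
- loose_slat_mid (a point): Centre of the loose wooden slat, 120 x 28 x 18 mm, about 50 to 100 g, lying flat on the board to the right of the blade, in the blade's way along the rail; x along its length. The sliding blade can push it along ahead of itself, which turns it flush to the blade.
- bowl: Clear bowl with crayons, 104 mm wide, 45 mm high, on the table; origin at the middle of its underside. Bystander.
- flask: Grey drinking bottle, 68 mm wide, 190 mm high, on the table. Bystander.
- eraser: White eraser, 24 x 60 x 14 mm, near the board's far left corner. Bystander.
- marker: Black marker, 135 mm long, 16 mm thick, lying along the board's far edge. Bystander.
- glue_jar: White jar, 60 mm wide, 85 mm high, on the table left of the board. Bystander.
- offcut: Pale wooden offcut, 70 x 45 x 18 mm, on the table right of the board. Bystander.
- brush: Brush lying on the table, on the left. Bystander.
Things that resemble listed ones, but are neither listed nor needed, are in the scene too. What is shaped like the part that bears loose_slat_mid but purple is not meant.

How it is judged:
By the outcome, as a careful person would: the job done as asked, in the order asked, and still so for the second after the job is handed in, with the robot touching nothing.
It also fails if it takes over 72 s, if anything falls off the work surface, if the arm or the gripper's body presses on something with over 40 N, if the wrist force passes 120 N, or if a joint passes its speed limit or range.

ROBOT

A 6-joint arm with a two-finger parallel gripper is mounted at the origin on the work surface. World frame = base frame: x ahead of the robot, y to its left, z up, the work surface at z = 0. Lengths are in m, angles in rad, forces in N, time in s.
With the tool pointing down it reaches from about 0.375 to 0.9 m from the base axis. Payload 3.1 kg.
Tool frame: the origin (TCP) lies at the centre of the arm's flange, where the gripper is bolted on; the fingertips stand tip_reach ahead of it and the grasp point (between the pads) lies 164 mm ahead of it (tip_reach is the distance from the TCP to the fingertips, in m); z points along the fingers, y is the direction in which the jaws open and shut (so a half turn about z gives the same grasp; the last joint's range is limited). The gripper opens to 87 mm and grips with 3 to 60 N. Pads are 19 mm wide; open, the fingers measure 117 mm over their backs; the gripper's body (75 mm by 190 mm) begins 51 mm behind the grasp point.
Start: joints at [-1.391, 0.527, 1.433, -0, 1.181, -0.178], TCP at [0.219, -0.585, 0.405] pointing down, gripper open.
Joint ranges: [-3.08, 3.08], [-0.75, 2.2], [0.22, 2.44], [-1.43, 4.57], [0, 2.65], [-2.85, 2.85]. Speed limits (rad/s): [2.79, 2.79, 3.14, 3.14, 3.14, 3.14].

INTERFACE

Orientations are given as a unit quaternion [x, y, z, w].
In Python, from rig import get_obs, camera, hand_in, tip_reach gives the robot as it stands. The module is installed in compiled form; this text tells all that it offers.
- The arm moves only by the tool servo_tool, never from a script. Its argument "steps" is one flat list of numbers, 5 for each row, row after row: the finger opening in m, from 0 to 0.087, then the shift along the tool's x, y, z in m, then the turn about the tool's z in rad. A call has 1 to 12 rows; each row is the pose to reach, as a shift and turn from the pose commanded when the call began, along the tool's axes at that moment; what a row does not reach only later rows make up. A row lasts 1/8 s, in which the tool goes at most 62.5 mm and 10.7 degrees, less where a joint would pass 70% of its speed; a pose out of reach is approached as far as the arm can. A call with a gripper value outside its range is refused whole. The fingers move at their own pace and stop on an object; "force" is the grip in N (left out, the last holds). Time passes only in rows, so rows that repeat a pose let the fingers close. It gives the time, the measured TCP pose, the force and the opening at its end, in the units of the state.
- get_obs(): the state, without advancing time (a new reading comes with each control period).
- camera(name): name is "scene" or "top" or "wrist"; returns a dict with "pixels" (400x640x3 uint8, blue, green, red), "vertical_fov" (degrees; the focal length in pixels is half the picture's height over the tangent of half this angle, whatever the lens; pixels are square), "cx", "cy" (the principal point, pixels), "D" ([k1, k2, p1, p2, k3] as OpenCV has them; the pictures are not rectified), "T" (4x4, takes a point from camera to world coordinates). Camera axes: x right, y up, looking along -z (the intrinsics and any distortion apply to the point x, -y, -z); pixel columns grow to the right and rows downward; lengths in m; the calibration is good to about 2 mm. A picture is of the moment at which its call begins. There is no depth.
- hand_in(): hands the job in, once; it reports no verdict.
The state is a dict: "time": time; "q": joint angles; "joint_velocities": joint speeds; "joint_torque": joint torques, N m; "position": TCP position; "tool_rot": TCP orientation; "ft_force": force on the tool from outside, world axes, zero at the start; "moment": the same for the moment, N m; "grip_width": finger opening in m.
Only numpy, scipy, OpenCV 4.12 (cv2) and the standard library are available. Lean on these libraries where they do the work, as an engineer would, in place of code of your own. Each camera call takes 0.05 s, during which the arm holds its last target.

## Working session

There is one attempt and no reset: what is moved stays moved. The work goes in short steps, Python scripts to look and compute and a tool call to move; the robot and the scene stay as the last step left them, time stands still between calls to the robot, and variables do not carry over. Pictures are saved under pics/ and viewed, and the job is handed in when it is done.

Besides the shell and the picture viewer there is one more tool, called as name(argument=value, ...) on one line, values as JSON. servo_tool: Moves the arm, as the interface text tells. Its arguments: {"type":"object","properties":{"steps":{"type":"array"},"force":{"type":"number"}},"required":["steps"]}

```bash
mkdir -p pics
python3 - <<'E'
from rig import *
import cv2
o=get_obs();print(o, tip_reach)
for n in("scene","top","wrist"):
    c=camera(n);cv2.imwrite(f"pics/{n}0.png",c["pixels"]);print(n,c["vertical_fov"],c["cx"],c["cy"],c["D"],c["T"])
E
```

```text
{'time': 0.0, 'q': array([-1.39049594e+00,  5.28472797e-01,  1.43391508e+00, -2.42585291e-05,
        1.18139154e+00, -1.78483655e-01]), 'joint_velocities': array([-0.00222501, -0.00010826, -0.00012529,  0.00037912,  0.0007904 ,
       -0.00166856]), 'joint_torque': array([-2.13447827e-03, -4.40053010e+01, -1.76594299e+01,  6.31787349e-02,
        5.83437702e-02, -1.80006623e-04]), 'position': array([ 0.21943105, -0.58484179,  0.40376307]), 'tool_rot': array([ 9.83950945e-01,  1.78435822e-01, -1.22093553e-05, -1.09337063e-03]), 'ft_force': array([-0.47576992,  0.33633939, -0.52472701]), 'moment': array([-0.04748085, -0.03943075,  0.03135594]), 'grip_width': 0.08697410084337466} 0.1822
scene 50.57575888245775 324.05578028671306 198.34791922443736 [-0.11134578  0.          0.          0.          0.        ] [[ 0.31859002 -0.68203764  0.6582743   1.31077365]
 [ 0.94765526  0.24471787 -0.20509188 -0.19799982]
 [-0.0212111   0.68915733  0.72430122  0.95552754]
 [ 0.          0.          0.          1.        ]]
top 48.6401319996445 315.91812488365474 198.46783996267257 [-0.0225427  0.         0.         0.         0.       ] [[-0.00918609  0.99808788 -0.06112449  0.39760022]
 [-0.99992104 -0.00969278 -0.00799823  0.0760249 ]
 [-0.0085754   0.06104619  0.9980981   1.55977293]
 [ 0.          0.          0.          1.        ]]
wrist 67.61631840786376 319.52265900751786 199.99025341574264 [-0.04690547  0.          0.          0.          0.        ] [[ 0.35049007  0.89176549  0.28620102  0.29881489]
 [-0.93656556  0.3341435   0.1057973  -0.55322095]
 [-0.00128583 -0.30512692  0.95231083  0.38348745]
 [ 0.          0.          0.          1.        ]]
```

View pics/top0.png

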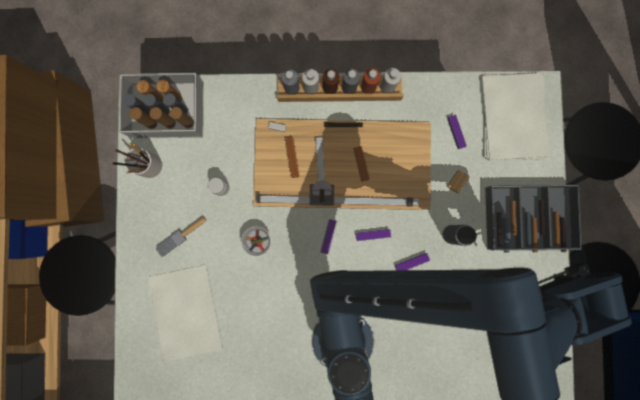

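View pics/scene0.png

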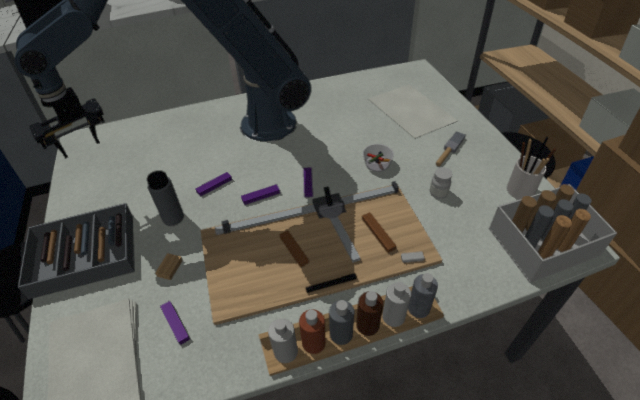

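The top view shows the glued slat at about (291,156), the blade from (321,190) to (320,137), and the loose slat at (361,163). The purple pieces lie off the board. I'll enlarge and measure.

```bash
cat > h.py <<'E'
import numpy as np,cv2
from rig import *
def cam(n):
    c=camera(n);h=c["pixels"].shape[0];f=h/2/np.tan(np.radians(c["vertical_fov"])/2)
    c["K"]=np.array([[f,0,c["cx"]],[0,f,c["cy"]],[0,0,1]]);c["D"]=np.array(c["D"]);c["T"]=np.array(c["T"]);return c
def ray(c,uv,z):
    p=cv2.undistortPoints(np.array(uv,float).reshape(-1,1,2),c["K"],c["D"])[:,0]
    d=np.c_[p[:,0],-p[:,1],-np.ones(len(p))]@c["T"][:3,:3].T;o=c["T"][:3,3]
    return o+d*((z-o[2])/d[:,2])[:,None]
def proj(c,P):
    q=(np.array(P,float).reshape(-1,3)-c["T"][:3,3])@c["T"][:3,:3];q=q*[1,-1,-1]
    return cv2.projectPoints(q,np.zeros(3),np.zeros(3),c["K"],c["D"])[0][:,0]
E
python3 - <<'E'
from h import *
c=cam("top");im=c["pixels"]
cr=im[105:220,240:445];cv2.imwrite("pics/topc.png",cv2.resize(cr,None,fx=3.9,fy=3.9,interpolation=cv2.INTER_CUBIC))
c=cam("scene");im=c["pixels"]
cr=im[170:325,190:450];cv2.imwrite("pics/scc.png",cv2.resize(cr,None,fx=3,fy=3,interpolation=cv2.INTER_CUBIC))
E
```

```text
(no output)
```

View pics/topc.png

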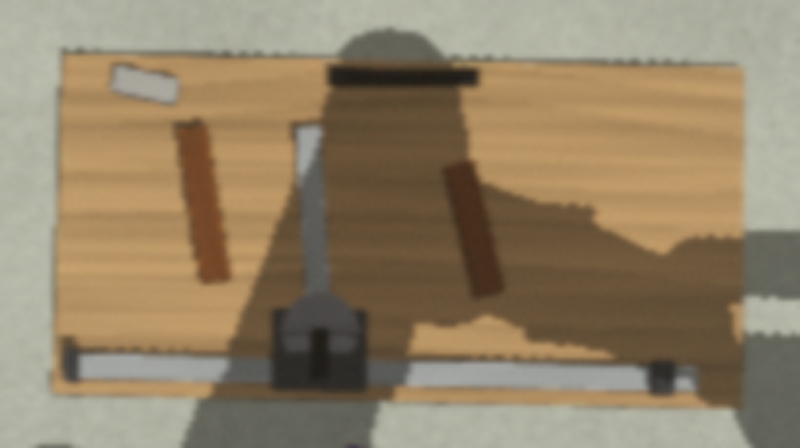

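View pics/scc.png

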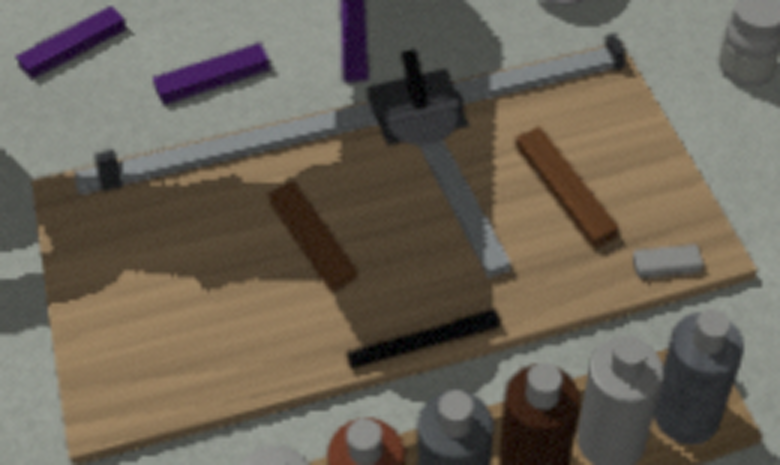

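```bash
cat >> h.py <<'E'
def meas(show=True):
    c=cam("top");s=lambda p:(np.array(p,float)+.5)/3.9-.5+[240,105]
    return c,s
E
python3 - <<'E'
from h import *
c,s=meas()
C=ray(c,s([(63,52),(744,66),(744,408),(53,395)]),.016)[:,:2]
print(C, [np.linalg.norm(C[i]-C[(i+1)%4]) for i in range(4)])
e=(C[0]-C[1])+(C[3]-C[2]); yaw=np.arctan2(-e[0],e[1]); o=C.mean(0)
print("o",o,"yaw",yaw)
Rb=np.array([[np.cos(yaw),-np.sin(yaw)],[np.sin(yaw),np.cos(yaw)]])
b=lambda P:(P[:,:2]-o)@Rb
hsv=cv2.cvtColor(c["pixels"],cv2.COLOR_BGR2HSV)
m=((hsv[...,0]<13)&(hsv[...,1]>120)&(hsv[...,2]>20)).astype(np.uint8)
m[:120]=0;m[205:]=0;m[:,:255]=0;m[:,430:]=0
cs,_=cv2.findContours(m,0,1)
for k in cs:
    if cv2.contourArea(k)<60: continue
    r=cv2.minAreaRect(k);P=ray(c,cv2.boxPoints(r),.034);L=[np.linalg.norm(P[i]-P[(i+1)%4]) for i in (0,1)]
    i=int(np.argmax(L));d=P[(i+1)%4]-P[i];d=d*np.sign(d[0])
    ctr=P.mean(0)[:2];db=Rb.T@d[:2]
    print("slat px",r[0],"L",L,"world",ctr,"board",b(ctr[None]),"ang world",np.arctan2(d[1],d[0]),"board",np.arctan2(db[1],db[0]))
B=ray(c,s([(293,126),(322,126),(303,290),(330,290)]),.031);print("blade",B[:,:2],b(B))
K=ray(c,s([(271,310),(367,310),(367,388),(271,388),(320,312)]),.044);print("carriage/disc",K[:,:2],b(K))
S=ray(c,s([(70,360),(660,377)]),.04);print("stops",b(S))
E
```

```text
[[ 0.77994888  0.29881794]
 [ 0.76042474 -0.31850734]
 [ 0.45061632 -0.3104987 ]
 [ 0.46819548  0.30791888]] [np.float64(0.6176339440898493), np.float64(0.3099119133734818), np.float64(0.618667381594003), np.float64(0.31188622018990425)]
o [ 0.61479636 -0.0055673 ] yaw -0.030016077069137562
slat px (291.8999938964844, 157.79998779296875) L [np.float64(0.02021286820094882), np.float64(0.12346172025365687)] world [0.63365446 0.17047155] board [[0.0135664  0.17652552]] ang world 0.13470218919871244 board 0.16471826626785
blade [[0.70655266 0.09035503]
 [0.70627009 0.0643892 ]
 [0.55890847 0.08278643]
 [0.55866658 0.05876357]] [[ 0.08883619  0.09863288]
 [ 0.08933302  0.07267026]
 [-0.05851434  0.08663665]
 [-0.05803517  0.06261736]]
carriage/disc [[0.5401043  0.11111219]
 [0.53926034 0.02648622]
 [0.47043955 0.02728877]
 [0.47125045 0.11167964]
 [0.53790271 0.06792627]] [[-0.07816014  0.11438531]
 [-0.07646397  0.02977213]
 [-0.14527784  0.0285089 ]
 [-0.14700002  0.11288609]
 [-0.07906467  0.07115277]]
stops [[-0.1256761   0.29116736]
 [-0.13012832 -0.22955041]]
```

Candidates for the loose slat: the brown slat on the board at (361,163) right of the blade, and the purple ones off the board at (328,237), (373,234), (411,262) and (457,131). The brown one fits, being on the board, wooden and 120 mm long. The enlarged crop confirms it.

The bevel's pivot is at board y≈+0.071. The glued slat's edge line needs it at about 0.131, so I'll slide the carriage left first.

```bash
cat >> h.py <<'E'
O=np.array([0.6148,-0.0056]);YAW=-0.030
def b2w(x,y):
    c,s=np.cos(YAW),np.sin(YAW);return O+[c*x-s*y,s*x+c*y]
def w2b(P):
    c,s=np.cos(YAW),np.sin(YAW);return (np.asarray(P)[...,:2]-O)@np.array([[c,-s],[s,c]])
from scipy.spatial.transform import Rotation as Ro
def go(x,y,h,psi=np.pi/2):
    "board x,y, tip height above board -> tool shift"
    o=get_obs();R=Ro.from_quat(o["tool_rot"]).as_matrix()
    t=np.r_[b2w(x,y),.016+h+tip_reach];d=R.T@(t-o["position"])
    yaw=np.arctan2(R[1,0],R[0,0]);print("shift",d.round(4),"turn",round(yaw-YAW-psi,3),"tip now board",w2b(o["position"]).round(4),"h",round(o["position"][2]-tip_reach-.016,4),"F",o["ft_force"].round(1),"t",o["time"])
E
python3 -c "
from h import *
go(-.136,-.02,.19)"
```

```text
shift [ 0.4402 -0.4368  0.0166] turn -1.182 tip now board [-0.3778 -0.5911] h 0.2062 F [-1.4 -0.4 -0.4] t 0.3
```

servo_tool(steps=[0.02, 0.037, -0.036, 0, -0.1, 0, 0.08, -0.08, 0, -0.22, 0, 0.12, -0.12, 0, -0.35, 0, 0.16, -0.16, 0, -0.48, 0, 0.2, -0.2, 0, -0.6, 0, 0.24, -0.24, 0, -0.73, 0, 0.28, -0.28, 0, -0.85, 0, 0.32, -0.32, 0, -0.98, 0, 0.36, -0.36, 0, -1.08, 0, 0.4, -0.4, 0.01, -1.18, 0, 0.44, -0.437, 0.017, -1.182, 0, 0.44, -0.437, 0.017, -1.182])

```text
time: 1.8
position: [0.4788, -0.0185, 0.3874]
tool_rot: [0.715, 0.699, 0.0, -0.0]
ft_force: [-0.3, -0.7, 0.2]
grip_width: 0.0005
```

```bash
python3 -c "
from h import *
go(-.136,-.02,.017)
c=cam('top');cv2.imwrite('pics/t1.png',c['pixels'])"
```

```text
shift [-0.0032 -0.0004  0.1722] turn 0.006 tip now board [-0.1356 -0.0169] h 0.1892 F [-0.3 -0.7  0.2] t 1.8
```

View pics/t1.png

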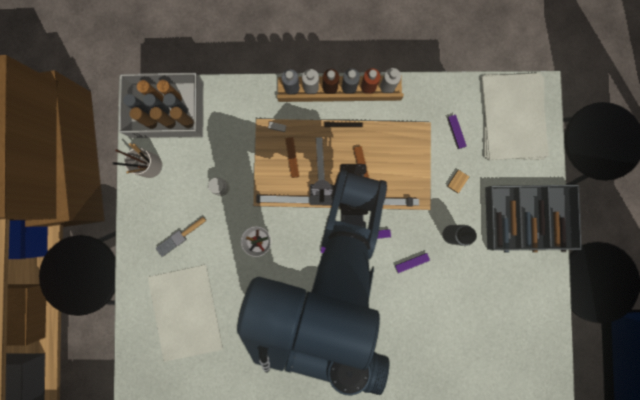

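The tool stands over the rail right of the carriage, around (350,195). I'll descend and then push left. Tool +x is board +y.

servo_tool(steps=[0, -0.003, 0, 0.04, 0, 0, -0.003, 0, 0.09, 0, 0, -0.003, 0, 0.13, 0, 0, -0.003, 0, 0.155, 0, 0, -0.003, 0, 0.167, 0, 0, -0.003, 0, 0.172, 0, 0, -0.003, 0, 0.172, 0])

```text
time: 2.72
position: [0.4782, -0.025, 0.2163]
tool_rot: [0.718, 0.696, 0.0, 0.0]
ft_force: [-1.1, 0.3, -0.4]
grip_width: 0.0005
```

```bash
python3 -c "
from h import *
go(-.136,.131-.0515,.017)
c=cam('scene');cv2.imwrite('pics/s2.png',cv2.resize(c['pixels'][150:310,190:450],None,fx=3,fy=3))"
```

```text
shift [ 1.03e-01 -1.00e-04  1.00e-03] turn -0.001 tip now board [-0.136  -0.0235] h 0.0181 F [-1.1  0.3 -0.4] t 2.725
```

View pics/s2.png

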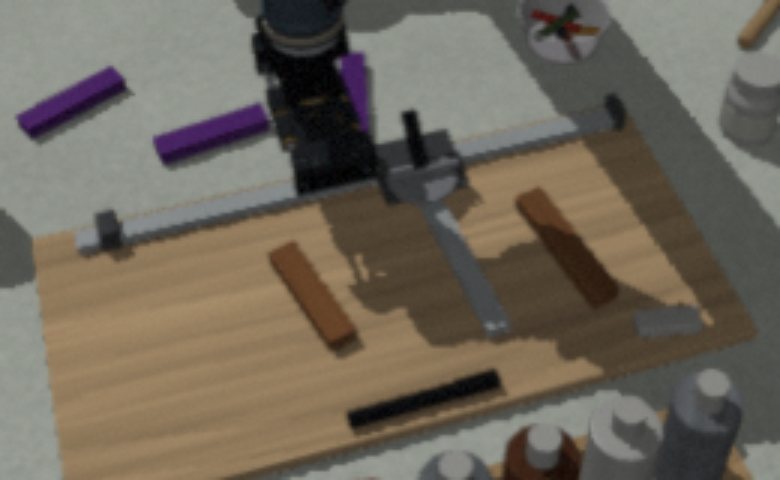

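servo_tool(steps=[0, 0.012, 0, 0.001, 0, 0, 0.024, 0, 0.001, 0, 0, 0.036, 0, 0.001, 0, 0, 0.046, 0, 0.001, 0, 0, 0.056, 0, 0.001, 0, 0, 0.066, 0, 0.001, 0, 0, 0.075, 0, 0.001, 0, 0, 0.083, 0, 0.001, 0, 0, 0.09, 0, 0.001, 0, 0, 0.095, 0, 0.001, 0, 0, 0.098, 0, 0.001, 0, 0, 0.099, 0, 0.001, 0])

```text
time: 4.28
position: [0.481, 0.0746, 0.2147]
tool_rot: [0.718, 0.696, 0.0, 0.0]
ft_force: [0.3, -0.4, 1.2]
grip_width: 0.0006
```

```bash
python3 -c "
from h import *
go(-.136,.045,.12)"
```

```text
shift [-0.0311  0.0002 -0.1035] turn 0.0 tip now board [-0.1362  0.0761] h 0.0165 F [ 0.3 -0.4  1.2] t 4.275
```

servo_tool(steps=[0, -0.02, 0, 0, 0, 0, -0.035, 0, -0.03, 0, 0, -0.035, 0, -0.08, 0, 0, -0.035, 0, -0.103, 0, 0, -0.035, 0, -0.103, 0])

```text
time: 4.9
position: [0.4802, 0.0394, 0.3193]
tool_rot: [0.718, 0.696, 0.001, 0.002]
ft_force: [0.6, 0.3, -0.9]
grip_width: 0.0002
```

```bash
python3 -c "
from h import *
go(.014,.07,.007)
for n,sl in (('top',np.s_[105:220,240:445]),('scene',np.s_[150:310,190:450])):
  c=cam(n);cv2.imwrite(f'pics/{n}3.png',cv2.resize(c['pixels'][sl],None,fx=3,fy=3,interpolation=cv2.INTER_CUBIC))
cv2.imwrite('pics/w3.png',cam('wrist')['pixels'])"
```

```text
shift [0.0292 0.1494 0.1148] turn -0.0 tip now board [-0.1359  0.0409] h 0.1211 F [ 0.6  0.3 -0.9] t 4.9
```

View pics/top3.png

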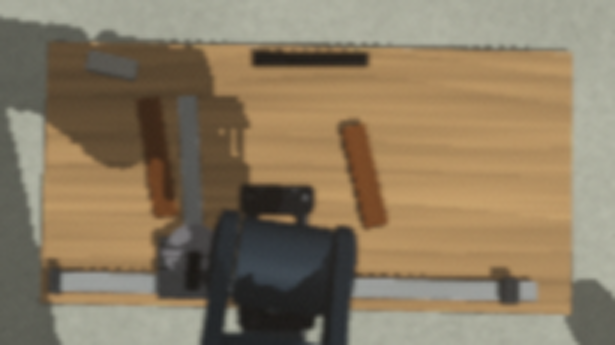

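View pics/scene3.png

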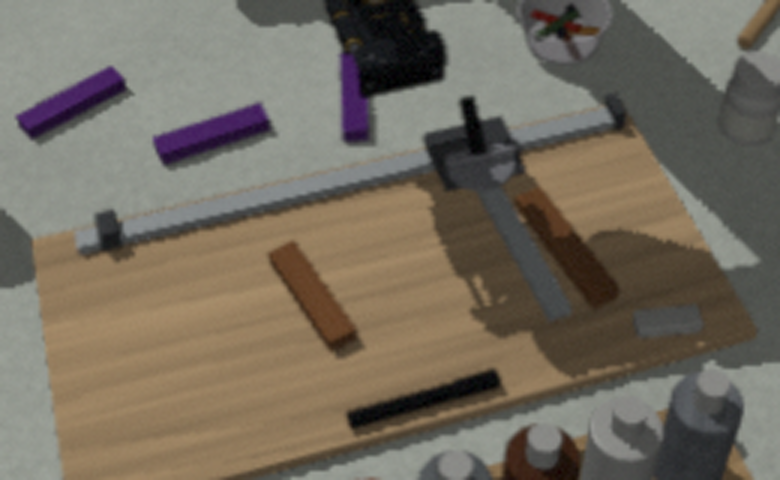

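View pics/w3.png

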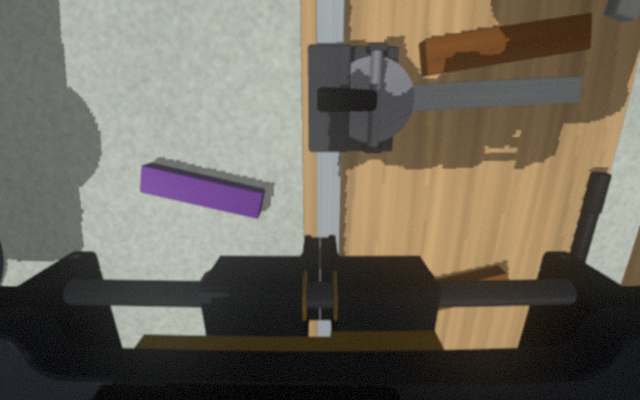

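The carriage now sits about 4–5 mm right of the ideal position, with the blade just right of the glued slat (wrist view: slat (430–590, 75–45), blade (415–580, 95)). Next is the blade push position.

servo_tool(steps=[0, 0.01, 0.05, 0, 0, 0, 0.02, 0.1, 0, 0, 0, 0.029, 0.149, 0.02, 0, 0, 0.029, 0.149, 0.06, 0, 0, 0.029, 0.149, 0.095, 0, 0, 0.029, 0.149, 0.11, 0, 0, 0.029, 0.149, 0.114, 0, 0, 0.029, 0.149, 0.114, 0])

```text
time: 6.05
position: [0.63, 0.064, 0.2042]
tool_rot: [0.718, 0.696, 0.0, 0.0]
ft_force: [-0.4, 0.2, -0.6]
grip_width: 0.0004
```

```bash
python3 -c "
from h import *
go(.014,.131+.114*.17-.0113-.0095,.007)
c=cam('wrist');cv2.imwrite('pics/w4.png',c['pixels'])"
```

```text
shift [ 0.0596  0.0009 -0.001 ] turn -0.0 tip now board [0.0131 0.07  ] h 0.006 F [-0.4  0.2 -0.6] t 6.05
```

View pics/w4.png

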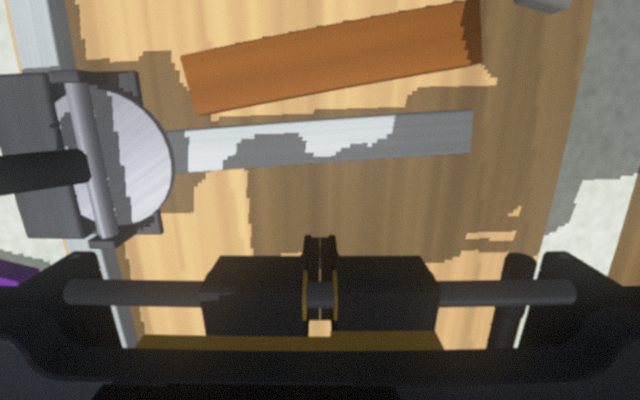

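servo_tool(steps=[0, 0.01, 0.005, -0.001, 0, 0, 0.02, 0.005, -0.001, 0, 0, 0.028, 0.005, -0.001, 0, 0, 0.036, 0.005, -0.001, 0, 0, 0.042, 0.005, -0.001, 0, 0, 0.047, 0.005, -0.001, 0, 0, 0.051, 0.005, -0.001, 0, 0, 0.054, 0.005, -0.001, 0, 0, 0.056, 0.005, -0.001, 0, 0, 0.056, 0.005, -0.001, 0])

```text
time: 7.35
position: [0.6363, 0.1198, 0.2047]
tool_rot: [0.718, 0.696, -0.0, 0.0]
ft_force: [-1.2, -0.8, -0.9]
grip_width: 0.0001
```

```bash
python3 -c "
from h import *
go(.014,.131+.114*.17-.0113-.0095,.007)
c=cam('wrist');cv2.imwrite('pics/w5.png',c['pixels'])"
```

```text
shift [ 0.0036 -0.0037 -0.0005] turn -0.0 tip now board [0.0177 0.126 ] h 0.0065 F [-1.2 -0.8 -0.9] t 7.35
```

View pics/w5.png

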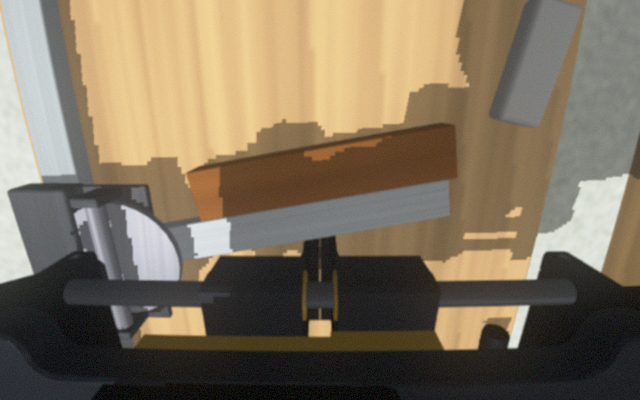

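Nearly flush; force is still low. I'll go on in 1 mm increments.

servo_tool(steps=[0, 0.001, 0, 0, 0, 0, 0.002, 0, 0, 0, 0, 0.003, 0, 0, 0, 0, 0.003, 0, 0, 0])

```text
time: 7.9
position: [0.6365, 0.1213, 0.2048]
tool_rot: [0.717, 0.697, -0.001, 0.001]
ft_force: [-1.5, -6.7, 0.5]
grip_width: 0.0005
```

servo_tool(steps=[0, 0.001, 0, 0, 0, 0, 0.002, 0, 0, 0, 0, 0.002, 0, 0, 0, 0, 0.002, 0, 0, 0])

```text
time: 8.4
position: [0.6366, 0.1219, 0.2048]
tool_rot: [0.717, 0.697, -0.002, 0.002]
ft_force: [-0.5, -11.5, 0.5]
grip_width: 0.0002
```

```bash
python3 -c "
from h import *
go(.0,.11,.007)
c=cam('wrist');cv2.imwrite('pics/w6.png',cv2.resize(c['pixels'][120:270,150:480],None,fx=2.4,fy=2.4,interpolation=cv2.INTER_CUBIC))"
```

```text
shift [-0.0181 -0.018  -0.0003] turn 0.002 tip now board [0.018  0.1281] h 0.0066 F [ -0.5 -11.5   0.5] t 8.4
```

View pics/w6.png

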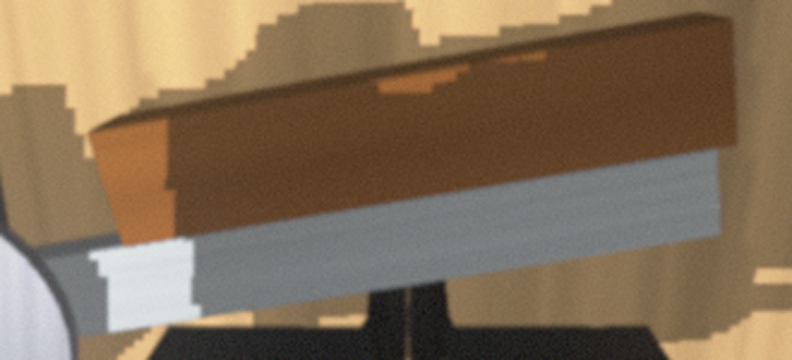

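Pressed with 11.5 N, the blade looks flush along the slat. I'll back off slowly, rise and measure both edges.

servo_tool(steps=[0, -0.003, 0, 0, 0, 0, -0.005, 0, 0, 0, 0, -0.015, 0, 0, 0, 0, -0.03, 0, 0, 0, 0, -0.035, -0.02, -0.05, 0, 0, -0.035, -0.04, -0.1, 0, 0, -0.035, -0.05, -0.12, 0, 0, -0.035, -0.05, -0.12, 0])

```text
time: 9.45
position: [0.5854, 0.0908, 0.3267]
tool_rot: [0.718, 0.696, 0.001, 0.001]
ft_force: [-0.2, -0.7, 0.1]
grip_width: 0.0003
```

Run:
```python
from h import *
go(-.136,.131,.1)
c=cam('wrist');cv2.imwrite('pics/w7.png',c['pixels']);np.savez('w7.npz',T=c["T"],K=c["K"],D=c["D"])
```

```text
shift [ 0.0354 -0.1038  0.0281] turn -0.0 tip now board [-0.0323  0.0955] h 0.1285 F [-0.2 -0.7  0.1] t 9.45
```

View pics/w7.png

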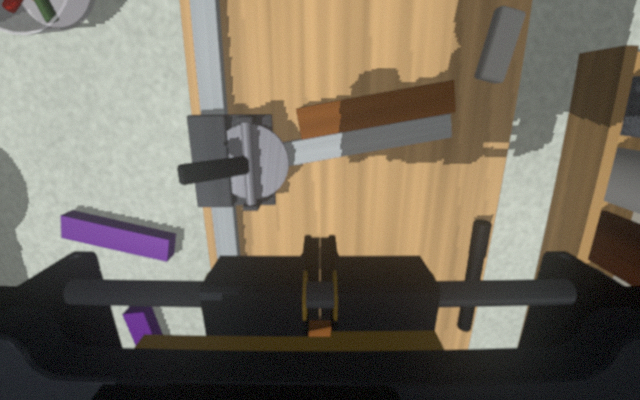

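Run:
```python
from h import *
z=np.load('w7.npz');c=dict(T=z["T"],K=z["K"],D=z["D"])
im=cv2.imread('pics/w7.png');h=cv2.cvtColor(im,cv2.COLOR_BGR2HSV)
br=(h[...,1]>130)&(h[...,0]<14); gr=(h[...,1]<60)&(h[...,2]>90)
def fit(p,zz):
    P=w2b(ray(c,p,zz));k=np.polyfit(P[:,0],P[:,1],1);
    r=P[:,1]-np.polyval(k,P[:,0]);g=abs(r)<.002;k=np.polyfit(P[g,0],P[g,1],1);return k
up=[];lo=[];bl=[]
for u in range(315,445):
    v=np.where(br[70:150,u])[0]+70
    if len(v)<5: continue
    up.append((u,v.min()-.5));lo.append((u,v.max()+.5))
    w=np.where(gr[v.max()+3:v.max()+45,u])[0]+v.max()+3
    if len(w)>5: bl.append((u,w.max()+.5))
for n,p,zz in(("slat L",up,.034),("slat R",lo,.034),("blade R",bl,.031)):
    k=fit(p,zz);print(n,len(p),"ang",np.arctan(k[0]),"y@-.1",np.polyval(k,-.1),"y@.015",np.polyval(k,.015))
# lever & carriage
print("disc centre?",w2b(ray(c,[(258,160)],.041)),"carriage mid",w2b(ray(c,[(190,115),(197,207)],.044)))
print("lever tip",w2b(ray(c,[(180,173)],.016+.074)))
```

```text
slat L 130 ang 0.16595655696903447 y@-.1 0.16978833414507433 y@.015 0.18905050056634534
slat R 130 ang 0.17759819569052057 y@-.1 0.1439794827069148 y@.015 0.16462074912967817
blade R 130 ang 0.1752949910166723 y@-.1 0.12005431721278242 y@.015 0.14042229448214935
disc centre? [[-0.08610929  0.13453147]] carriage mid [[-0.1414874   0.17421127]
 [-0.14562139  0.09113103]]
lever tip [[-0.13522791  0.13394584]]
```

Blade and slat edges agree to about 0.13°, so they are flush. Next is pressing the lever at board (−0.143, 0.132).

```bash
python3 -c "
from h import *
go(-.143,.1325,.085)"
```

```text
shift [ 0.0369 -0.1109  0.0419] turn -0.001 tip now board [-0.0322  0.0955] h 0.1271 F [ 0.3 -0.8 -0.5] t 9.5
```

servo_tool(steps=[0, 0.012, -0.04, 0, 0, 0, 0.025, -0.08, 0, 0, 0, 0.037, -0.111, 0, 0, 0, 0.037, -0.111, 0.025, 0, 0, 0.037, -0.111, 0.042, 0, 0, 0.037, -0.111, 0.05, 0, 0, 0.037, -0.111, 0.056, 0, 0, 0.037, -0.111, 0.062, 0, 0, 0.037, -0.111, 0.068, 0, 0, 0.037, -0.111, 0.074, 0, 0, 0.037, -0.111, 0.079, 0, 0, 0.037, -0.111, 0.082, 0])

```text
time: 11.0
position: [0.4649, 0.1317, 0.2395]
tool_rot: [0.717, 0.696, -0.014, -0.013]
ft_force: [-20.3, 0.3, 4.4]
grip_width: 0.0004
```

```bash
python3 -c "
from h import *
go(-.143,.1325,.036)
c=cam('scene');cv2.imwrite('pics/s8.png',cv2.resize(c['pixels'][120:280,270:430],None,fx=3.5,fy=3.5,interpolation=cv2.INTER_CUBIC))"
```

```text
shift [-0.0003  0.0112  0.0049] turn 0.0 tip now board [-0.154   0.1328] h 0.0413 F [-20.3   0.3   4.4] t 11.0
```

View pics/s8.png

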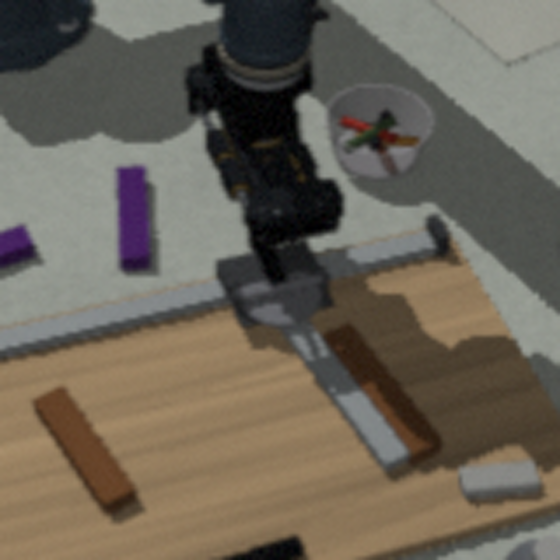

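The fingers slid off the lever's tip towards the robot: −20 N in x, and 11 mm of displacement. The finger tips are narrower than I assumed. I'll rise and redo it nearer the hinge.

servo_tool(steps=[0, 0, -0.003, -0.01, 0, 0, 0, -0.003, -0.025, 0, 0, 0, 0, -0.045, 0, 0, 0, 0, -0.07, 0, 0, 0, 0, -0.09, 0, 0, -0.05, 0.03, -0.1, 0, 0, -0.06, 0.05, -0.1, 0, 0, -0.06, 0.05, -0.1, 0])

```text
time: 12.05
position: [0.5256, 0.0689, 0.343]
tool_rot: [0.718, 0.696, 0.001, 0.001]
ft_force: [-1.0, 0.2, -0.4]
grip_width: 0.0003
```

```bash
python3 -c "
from h import *
go(-.13,.1325,.085)
c=cam('wrist');cv2.imwrite('pics/w9.png',c['pixels']);np.savez('w9.npz',T=c['T'],K=c['K'],D=c['D'])
c=cam('scene');cv2.imwrite('pics/s9.png',cv2.resize(c['pixels'][150:280,280:440],None,fx=4,fy=4,interpolation=cv2.INTER_CUBIC))"
```

```text
shift [ 0.0606 -0.039   0.0597] turn -0.002 tip now board [-0.0914  0.0718] h 0.1448 F [-1.   0.2 -0.4] t 12.05
```

View pics/w9.png

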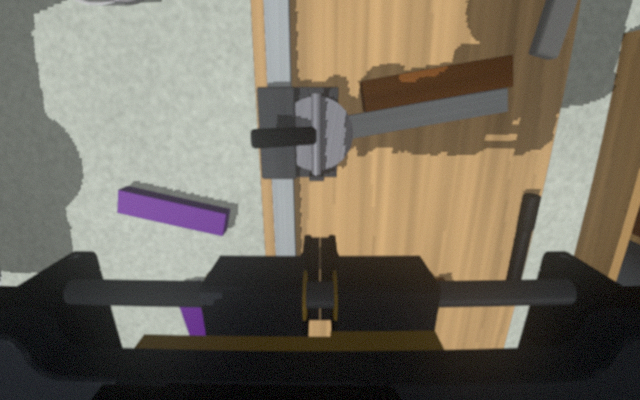

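View pics/s9.png

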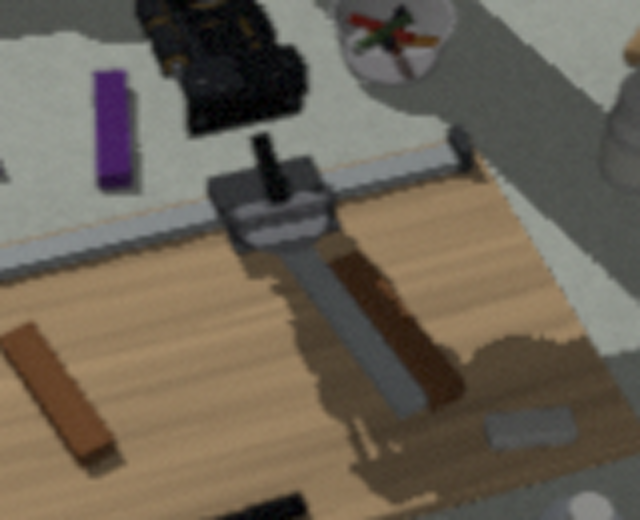

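The lever is still raised and the blade still flush. I'll press again, following the lever's arc from x=−0.129 to −0.140.

servo_tool(steps=[0, 0.03, -0.02, 0, 0, 0, 0.0605, -0.037, 0.02, 0, 0, 0.0605, -0.037, 0.055, 0, 0, 0.0605, -0.037, 0.07, 0, 0, 0.0605, -0.037, 0.076, 0, 0, 0.0605, -0.038, 0.08, 0, 0, 0.0605, -0.041, 0.084, 0, 0, 0.0605, -0.043, 0.088, 0, 0, 0.0605, -0.045, 0.092, 0, 0, 0.0605, -0.046, 0.096, 0])

```text
time: 13.4
position: [0.4796, 0.132, 0.2467]
tool_rot: [0.718, 0.696, 0.0, 0.0]
ft_force: [1.5, 0.1, 0.3]
grip_width: 0.0002
```

```bash
python3 -c "
from h import *
go(-.141,.1325,.033)"
```

```text
shift [-0.001  -0.0018  0.0155] turn -0.0 tip now board [-0.1392  0.1335] h 0.0485 F [1.5 0.1 0.3] t 13.4
```

servo_tool(steps=[0, -0.001, -0.001, 0.004, 0, 0, -0.001, -0.001, 0.008, 0, 0, -0.001, -0.001, 0.011, 0, 0, -0.001, -0.001, 0.013, 0, 0, -0.001, -0.001, 0.013, 0])

```text
time: 14.02
position: [0.4778, 0.1311, 0.2349]
tool_rot: [0.718, 0.697, -0.001, -0.001]
ft_force: [-2.8, -0.7, 14.8]
grip_width: 0.0002
```

```bash
python3 -c "
from h import *
go(-.141,.1325,.033)
c=cam('scene');cv2.imwrite('pics/s10.png',cv2.resize(c['pixels'][150:280,280:440],None,fx=4,fy=4,interpolation=cv2.INTER_CUBIC))"
```

```text
shift [-0.0001  0.      0.0037] turn 0.0 tip now board [-0.141   0.1326] h 0.0367 F [-2.8 -0.7 14.8] t 14.025
```

View pics/s10.png

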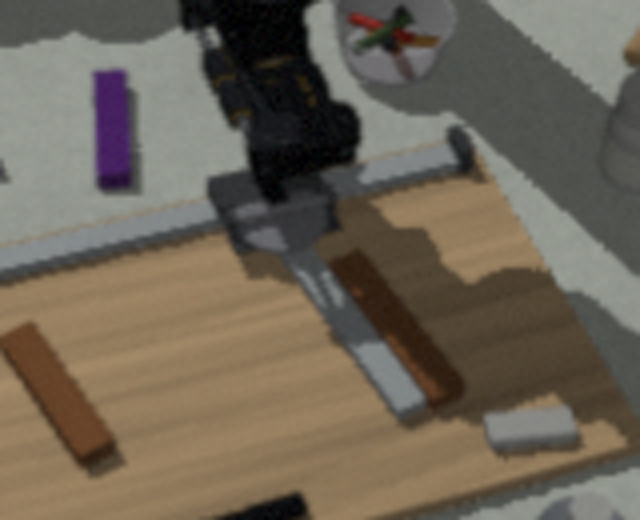

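Height 36.7 mm at 15 N means the lever is level. I'll rise, move left and check.

servo_tool(steps=[0, 0, 0, -0.01, 0, 0, 0, 0, -0.03, 0, 0, 0.02, 0, -0.07, 0, 0, 0.06, 0, -0.09, 0, 0, 0.08, 0.005, -0.09, 0, 0, 0.08, 0.005, -0.09, 0])

```text
time: 14.82
position: [0.486, 0.2117, 0.3229]
tool_rot: [0.717, 0.697, -0.0, 0.0]
ft_force: [-0.2, -0.6, -0.3]
grip_width: 0.0003
```

```bash
python3 -c "
from h import *
go(-.136,.209,.018)
c=cam('scene');cv2.imwrite('pics/s11.png',cv2.resize(c['pixels'][150:280,280:440],None,fx=4,fy=4,interpolation=cv2.INTER_CUBIC))
c=cam('wrist');cv2.imwrite('pics/w11.png',c['pixels'])
c=cam('top');cv2.imwrite('pics/top11.png',cv2.resize(c['pixels'][105:220,240:445],None,fx=3,fy=3,interpolation=cv2.INTER_CUBIC))"
```

```text
shift [-0.0042 -0.0007  0.1067] turn 0.003 tip now board [-0.1352  0.2133] h 0.1247 F [-0.2 -0.6 -0.3] t 14.825
```

View pics/s11.png

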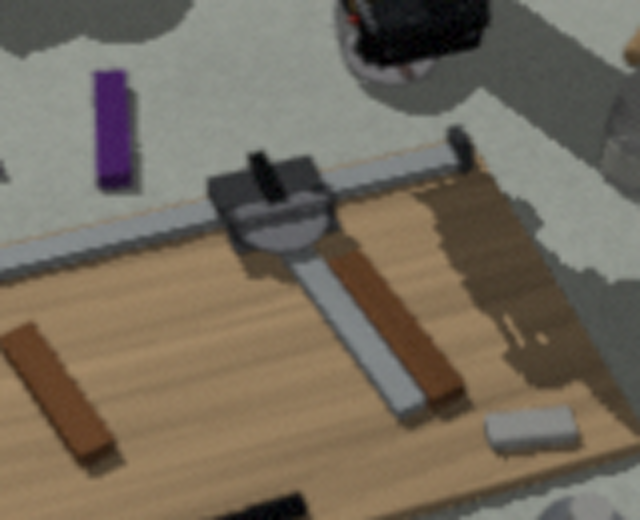

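View pics/top11.png

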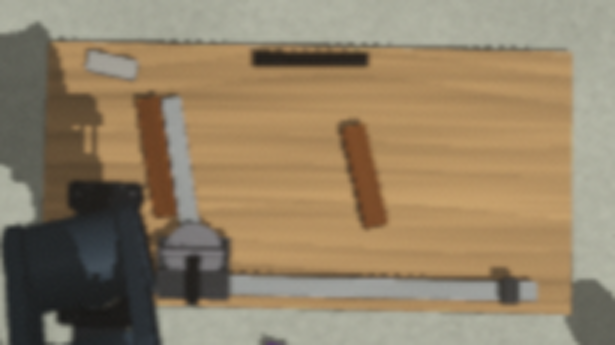

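```bash
python3 -c "
from h import *
c=cam('scene')
for th in (.75,.3,.1,0):
  w=b2w(-.1-.06*np.cos(th),.1325); p=proj(c,[*w,.016+.033+.06*np.sin(th)+.004]);print(th,(p-[280,150])*4)
"
```

```text
0.75 [[263.33181149 115.94626634]]
0.3 [[257.03382605 126.48139991]]
0.1 [[255.81547225 135.55398781]]
0 [[255.58869207 140.93476347]]
```

Run:
```python
from h import *
c=cam('wrist');cv2.imwrite('pics/w12.png',c['pixels'])
w=lambda th:[*b2w(-.1-.06*np.cos(th),.1325),.016+.033+.06*np.sin(th)]
for th in (.75,.2,.1,0): print(th,proj(c,w(th)))
print('hinge',proj(c,[*b2w(-.1,.1325),.049]))
a=cv2.imread('pics/s9.png');b=cv2.imread('pics/s11.png')
cv2.imwrite('pics/cmp.png',np.hstack([cv2.resize(x[100:260,180:360],None,fx=2.2,fy=2.2) for x in(a,b)]))
```

```text
0.75 [[310.63786622 308.44489628]]
0.2 [[295.74571105 288.5069696 ]]
0.1 [[295.28553535 284.89129315]]
0 [[295.45589412 281.37880316]]
hinge [[356.64451254 281.31827385]]
```

View pics/w12.png

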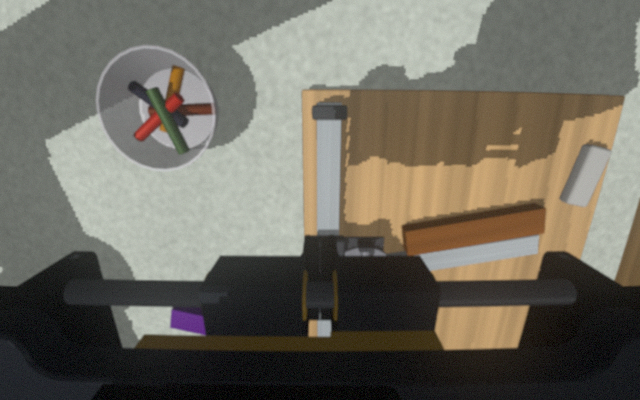

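View pics/cmp.png

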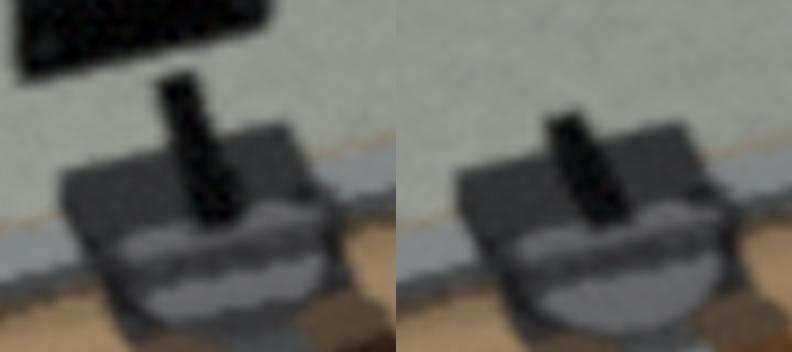

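The scene view shows the lever much lower. I'll check it from the same wrist pose used before the press.

servo_tool(steps=[0, -0.045, 0.015, -0.01, 0, 0, -0.095, 0.03, -0.02, 0, 0, -0.142, 0.044, -0.02, 0, 0, -0.142, 0.044, -0.02, 0, 0, -0.142, 0.044, -0.02, 0])

```text
time: 15.7
position: [0.5252, 0.0672, 0.3432]
tool_rot: [0.718, 0.696, -0.001, -0.001]
ft_force: [-0.5, 0.6, 0.5]
grip_width: 0.0002
```

Run:
```python
from h import *
go(-.136,.209,.12)
c=cam('wrist');cv2.imwrite('pics/w13.png',c['pixels'])
z=np.load('w9.npz');c9=dict(T=z['T'],K=z['K'],D=z['D'])
w=lambda th:[*b2w(-.1-.06*np.cos(th),.1325),.016+.033+.06*np.sin(th)]
for n,cc in(('w9',c9),('w13',c)):
  print(n,[(th,proj(cc,w(th)).round(1).tolist()) for th in (.75,.5,.2,.1,0)],'hinge',proj(cc,[*b2w(-.1,.1325),.049]))
```

```text
shift [ 0.1389 -0.0445  0.0252] turn -0.002 tip now board [-0.0917  0.0701] h 0.145 F [-0.5  0.6  0.5] t 15.7
w9 [(0.75, [[249.9, 139.8]]), (0.5, [[242.4, 138.2]]), (0.2, [[240.1, 136.1]]), (0.1, [[240.7, 135.4]]), (0, [[242.0, 134.8]])] hinge [[308.48258393 134.31674367]]
w13 [(0.75, [[252.2, 137.6]]), (0.5, [[244.6, 136.0]]), (0.2, [[242.2, 134.1]]), (0.1, [[242.9, 133.5]]), (0, [[244.2, 132.8]])] hinge [[310.61745611 132.47378653]]
```

View pics/w13.png

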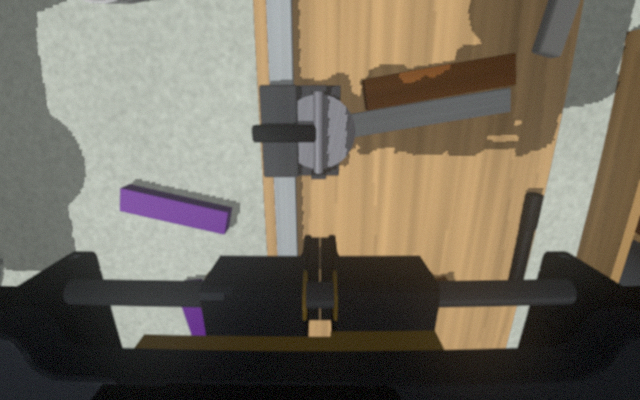

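The lever is now level (both ends at row 133, no taper, where before it was tilted), so it is locked. Now to the left face.

servo_tool(steps=[0, 0.045, -0.02, 0, 0, 0, 0.095, -0.04, 0, 0, 0, 0.139, -0.0445, 0.01, 0, 0, 0.139, -0.0445, 0.06, 0, 0, 0.139, -0.0445, 0.1, 0, 0, 0.139, -0.0445, 0.12, 0, 0, 0.139, -0.0445, 0.127, 0, 0, 0.139, -0.0445, 0.127, 0])

```text
time: 16.75
position: [0.485, 0.2086, 0.2167]
tool_rot: [0.717, 0.697, -0.0, -0.0]
ft_force: [0.6, -0.1, -0.2]
grip_width: 0.0005
```

```bash
python3 -c "
from h import *
go(-.136,-.1285,.017)"
```

```text
shift [-3.387e-01 -3.000e-04  1.500e-03] turn 0.001 tip now board [-0.1361  0.2102] h 0.0185 F [ 0.6 -0.1 -0.2] t 16.75
```

servo_tool(steps=[0, -0.012, 0, 0.001, 0, 0, -0.022, 0, 0.001, 0, 0, -0.032, 0, 0.001, 0, 0, -0.043, 0, 0.001, 0, 0, -0.054, 0, 0.001, 0, 0, -0.065, 0, 0.001, 0, 0, -0.076, 0, 0.001, 0, 0, -0.087, 0, 0.001, 0, 0, -0.098, 0, 0.001, 0, 0, -0.107, 0, 0.001, 0, 0, -0.114, 0, 0.001, 0, 0, -0.12, 0, 0.001, 0])

```text
time: 18.25
position: [0.4818, 0.0875, 0.2157]
tool_rot: [0.718, 0.696, 0.0, 0.0]
ft_force: [1.7, 0.9, 0.0]
grip_width: 0.0003
```

```bash
python3 -c "
from h import *
go(-.136,-.1285,.017)
c=cam('scene');cv2.imwrite('pics/s14.png',cv2.resize(c['pixels'][150:310,190:450],None,fx=3,fy=3))"
```

```text
shift [-0.2176 -0.0003  0.0005] turn -0.0 tip now board [-0.1357  0.0891] h 0.0175 F [1.7 0.9 0. ] t 18.25
```

View pics/s14.png

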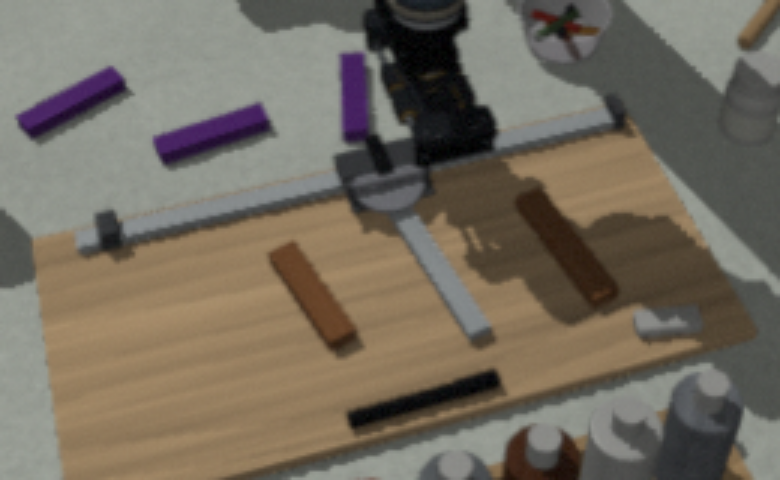

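Moving well, with the blade angle held. I'll continue at about 50 mm/s and meet the slat.

servo_tool(steps=[0, -0.006, 0, 0, 0, 0, -0.012, 0, 0, 0, 0, -0.018, 0, 0, 0, 0, -0.024, 0, 0, 0, 0, -0.03, 0, 0, 0, 0, -0.036, 0, 0, 0, 0, -0.042, 0, 0, 0, 0, -0.048, 0, 0, 0, 0, -0.054, 0, 0, 0, 0, -0.06, 0, 0, 0, 0, -0.066, 0, 0, 0, 0, -0.072, 0, 0, 0])

```text
time: 19.8
position: [0.4796, 0.0156, 0.2158]
tool_rot: [0.718, 0.696, -0.0, -0.0]
ft_force: [-0.8, 2.0, 0.1]
grip_width: 0.0008
```

servo_tool(steps=[0, -0.006, 0, 0, 0, 0, -0.012, 0, 0, 0, 0, -0.018, 0, 0, 0, 0, -0.024, 0, 0, 0, 0, -0.03, 0, 0, 0, 0, -0.036, 0, 0, 0, 0, -0.042, 0, 0, 0, 0, -0.048, 0, 0, 0, 0, -0.054, 0, 0, 0, 0, -0.06, 0, 0, 0, 0, -0.066, 0, 0, 0, 0, -0.072, 0, 0, 0])

```text
time: 21.3
position: [0.4774, -0.0564, 0.2157]
tool_rot: [0.718, 0.696, -0.0, -0.0]
ft_force: [-1.1, 1.3, 0.6]
grip_width: 0.0006
```

```bash
python3 -c "
from h import *
go(-.136,-.1285,.017)
c=cam('scene');cv2.imwrite('pics/s15.png',cv2.resize(c['pixels'][150:310,190:450],None,fx=3,fy=3))"
```

```text
shift [-0.0736 -0.0002  0.0005] turn 0.0 tip now board [-0.1358 -0.0549] h 0.0175 F [-1.1  1.3  0.6] t 21.3
```

View pics/s15.png

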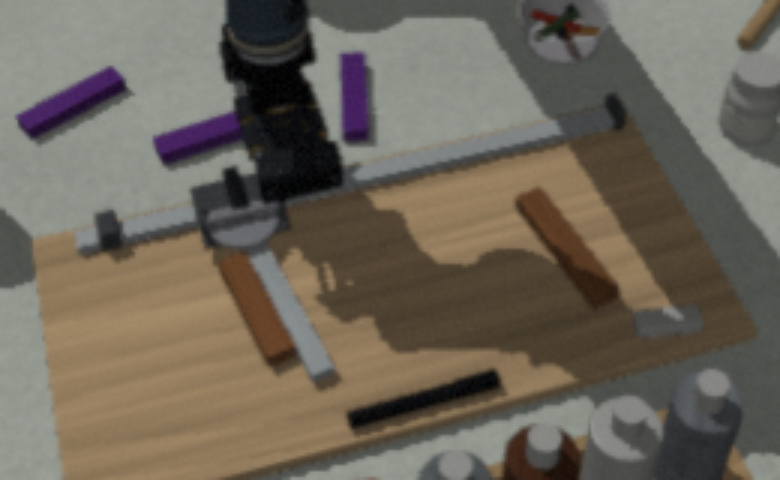

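The slat lies along the blade. I'll slow down towards the end stop.

servo_tool(steps=[0, -0.006, 0, 0, 0, 0, -0.012, 0, 0, 0, 0, -0.018, 0, 0, 0, 0, -0.024, 0, 0, 0, 0, -0.03, 0, 0, 0, 0, -0.036, 0, 0, 0, 0, -0.042, 0, 0, 0, 0, -0.047, 0, 0, 0, 0, -0.052, 0, 0, 0, 0, -0.056, 0, 0, 0, 0, -0.06, 0, 0, 0, 0, -0.063, 0, 0, 0])

```text
time: 22.85
position: [0.4755, -0.1191, 0.2157]
tool_rot: [0.718, 0.696, -0.0, -0.0]
ft_force: [1.2, 0.5, 0.5]
grip_width: 0.0002
```

servo_tool(steps=[0, -0.002, 0, 0, 0, 0, -0.004, 0, 0, 0, 0, -0.006, 0, 0, 0, 0, -0.008, 0, 0, 0, 0, -0.009, 0, 0, 0, 0, -0.01, 0, 0, 0, 0, -0.011, 0, 0, 0, 0, -0.012, 0, 0, 0])

```text
time: 23.85
position: [0.4752, -0.1296, 0.2157]
tool_rot: [0.718, 0.696, 0.001, -0.001]
ft_force: [4.5, 11.3, 1.6]
grip_width: 0.0007
```

servo_tool(steps=[0, -0.001, 0, 0, 0, 0, -0.0015, 0, 0, 0, 0, -0.0015, 0, 0, 0])

```text
time: 24.22
position: [0.4751, -0.1299, 0.2157]
tool_rot: [0.718, 0.696, 0.001, -0.002]
ft_force: [5.7, 15.6, 2.5]
grip_width: 0.0007
```

```bash
python3 -c "
from h import *
go(-.136,-.1285,.017)
c=cam('scene');cv2.imwrite('pics/s16.png',cv2.resize(c['pixels'][170:310,190:350],None,fx=4.5,fy=4.1,interpolation=cv2.INTER_CUBIC))"
```

```text
shift [-0.0001 -0.0001  0.0005] turn -0.002 tip now board [-0.1359 -0.1284] h 0.0175 F [ 5.7 15.6  2.5] t 24.225
```

View pics/s16.png

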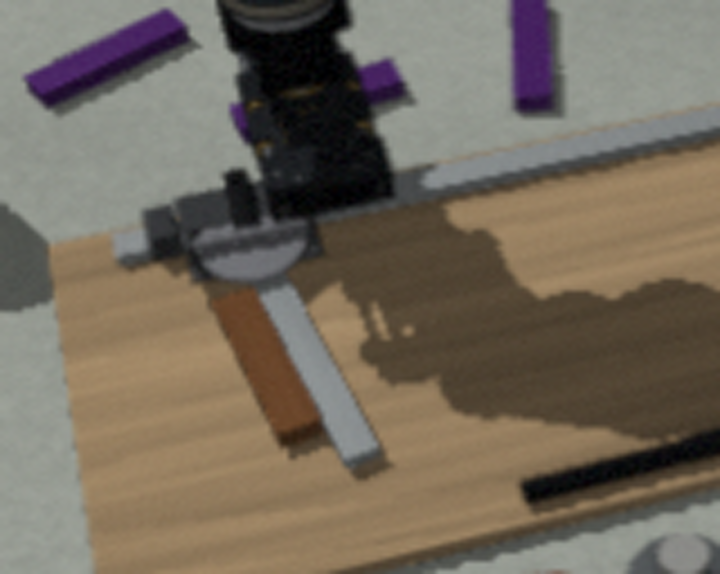

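The carriage is against the stop (15.6 N, exactly the predicted −0.1285). I'll back off, rise and inspect.

servo_tool(steps=[0, 0.004, 0, 0, 0, 0, 0.015, 0, 0, 0, 0, 0.03, 0, 0, 0, 0, 0.04, 0, -0.04, 0, 0, 0.06, 0, -0.1, 0, 0, 0.1, 0, -0.14, 0, 0, 0.15, 0, -0.16, 0, 0, 0.2, 0, -0.18, 0, 0, 0.25, 0, -0.2, 0, 0, 0.25, 0, -0.2, 0])

```text
time: 25.52
position: [0.4821, 0.1207, 0.4172]
tool_rot: [0.716, 0.698, 0.001, 0.001]
ft_force: [-0.2, -0.2, 0.2]
grip_width: 0.0006
```

Run:
```python
from h import *
c=cam('top');im=c['pixels'];cv2.imwrite('pics/top17.png',im)
cv2.imwrite('pics/top17c.png',cv2.resize(im[115:215,350:440],None,fx=6,fy=6,interpolation=cv2.INTER_CUBIC))
s=cam('scene');cv2.imwrite('pics/s17.png',cv2.resize(s['pixels'][170:310,190:350],None,fx=4.5,fy=4.1,interpolation=cv2.INTER_CUBIC));cv2.imwrite('pics/s17f.png',s['pixels'])
```

```text
(no output)
```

View pics/top17c.png

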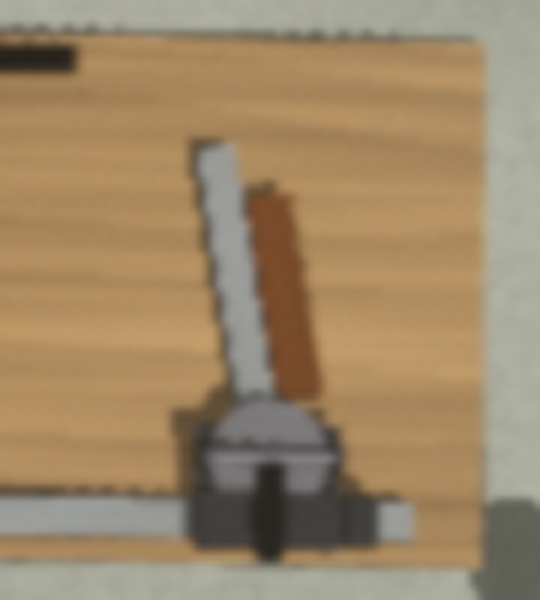

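View pics/s17.png

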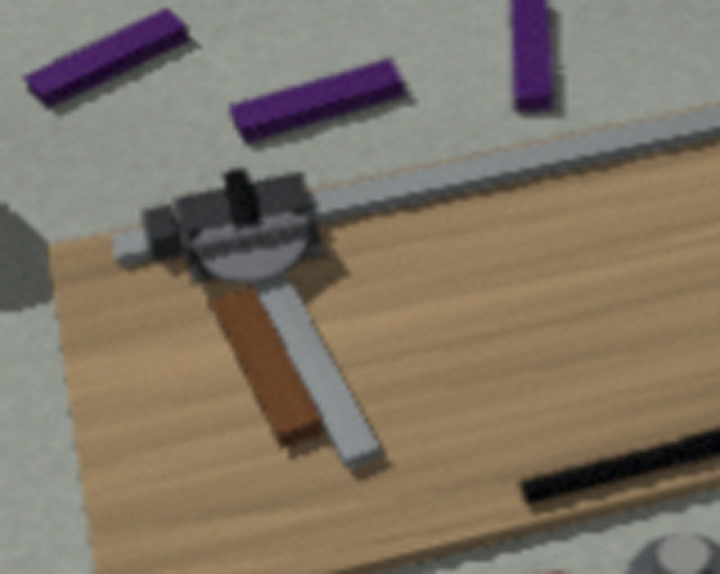

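View pics/top17.png

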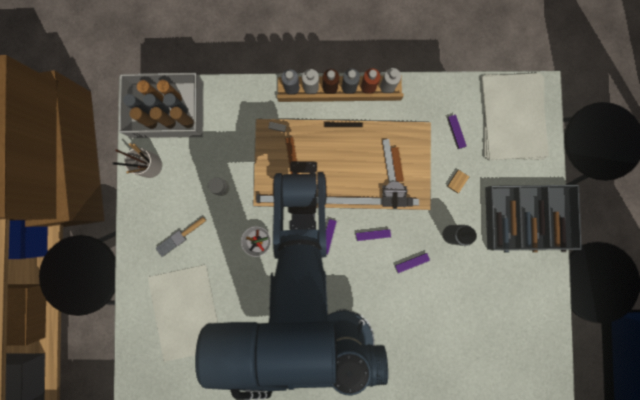

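The bevel is at the stop and the slat lies along the blade's right side. One closer wrist view will check flushness.

```bash
python3 -c "
from h import *
go(-.032,-.22,.13)"
```

```text
shift [-0.3398  0.1038  0.0875] turn 0.002 tip now board [-0.1365  0.1196] h 0.2173 F [-0.3 -1.  -0.1] t 25.625
```

servo_tool(steps=[0, -0.055, 0.02, 0, 0, 0, -0.11, 0.04, 0, 0, 0, -0.165, 0.06, 0, 0, 0, -0.22, 0.08, 0, 0, 0, -0.275, 0.1, 0, 0, 0, -0.325, 0.104, 0.03, 0, 0, -0.34, 0.104, 0.07, 0, 0, -0.34, 0.104, 0.087, 0, 0, -0.34, 0.104, 0.087, 0])

```text
time: 26.75
position: [0.5754, -0.2254, 0.3269]
tool_rot: [0.718, 0.696, -0.001, -0.003]
ft_force: [1.2, -1.1, 0.3]
grip_width: 0.0
```

Run:
```python
from h import *
c=cam('wrist');cv2.imwrite('pics/w18.png',c['pixels']);np.savez('w18.npz',T=c["T"],K=c["K"],D=c["D"])
```

```text
(no output)
```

View pics/w18.png

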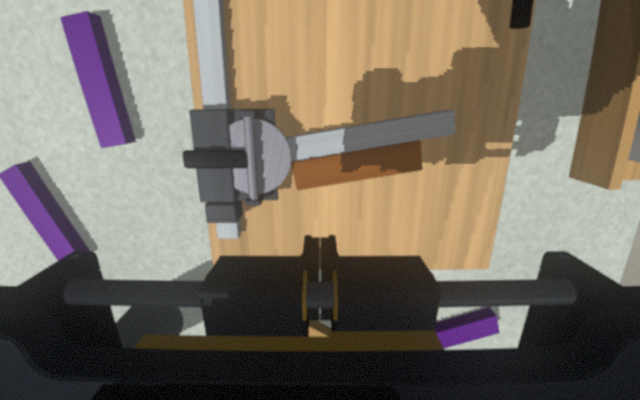

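Run:
```python
from h import *
z=np.load('w18.npz');c=dict(T=z["T"],K=z["K"],D=z["D"])
im=cv2.imread('pics/w18.png');h=cv2.cvtColor(im,cv2.COLOR_BGR2HSV)
br=(h[...,1]>130)&(h[...,0]<14);gr=(h[...,1]<60)&(h[...,2]>80)
up=[];lo=[];bu=[]
for u in range(305,415):
    v=np.where(br[135:195,u])[0]+135;w=np.where(gr[112:165,u])[0]+112
    if len(v)>5:up.append((u,v.min()-.5));lo.append((u,v.max()+.5))
    if len(w)>5:bu.append((u,w.min()-.5))
def fit(p,zz):
    P=w2b(ray(c,p,zz))
    for i in range(3):
        k=np.polyfit(P[:,0],P[:,1],1);r=abs(P[:,1]-np.polyval(k,P[:,0]));P=P[r<max(.001,np.median(r)*2.5)]
    return k,len(P)
for n,p,zz in(("slat L(top)",up,.034),("slat R",lo,.034),("blade L",bu,.031)):
    k,m=fit(p,zz);print(n,m,np.arctan(k[0]).round(4),[np.polyval(k,x).round(4) for x in(-.05,0,.05)])
cv2.imwrite('pics/w18c.png',cv2.resize(im[100:200,180:470],None,fx=2.7,fy=2.7,interpolation=cv2.INTER_CUBIC))
```

```text
slat L(top) 80 0.1558 [np.float64(-0.1831), np.float64(-0.1752), np.float64(-0.1674)]
slat R 89 0.1715 [np.float64(-0.2085), np.float64(-0.1998), np.float64(-0.1911)]
blade L 110 0.1633 [np.float64(-0.1591), np.float64(-0.1508), np.float64(-0.1426)]
```

View pics/w18c.png

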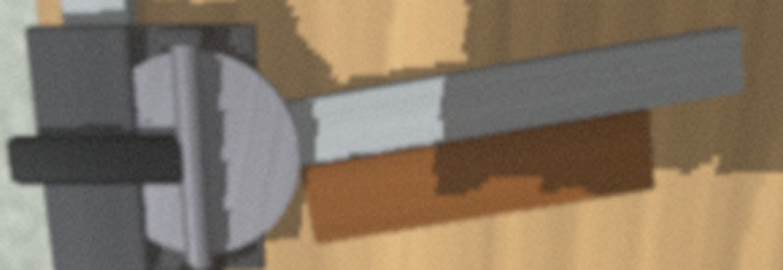

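The slat sits against the blade with no gap, and the lever is level. Bystanders are unchanged between the first and last top views. Handing in.

```bash
python3 -c "
from rig import *
print(hand_in(), get_obs()['time'])"
```

```text
the job is handed in; nothing more can be done
the job is handed in; nothing more can be done
```

The job is handed in. The loose slat lies flat along the blade's right side, with the bevel locked and up against the right end stop. It took about 27 s of the 72 s allowed.

- **Steps done:**
  - Slid the bevel about 60 mm left.
  - Pressed the blade against the glued slat with 11.5 N.
  - Pressed the lock lever down.
  - Pushed the bevel to the right end stop, sweeping the loose slat along the blade.
- **Blade on the glued slat:** the two edges agreed to about 0.13°, both measuring about 0.176 rad.
- **Lock lever:** the first press slid off the lever's tip with about 20 N sideways, without locking it or shifting the blade. The second press, nearer the hinge, brought it level.
- **End position:** the carriage met the stop at the expected place, with 15.6 N of contact.
- **Loose slat:** the enlarged wrist view shows no gap to the blade. My final edge fits were noisier and did not fully agree. The slat's two edges gave 0.156 and 0.172 rad and the blade 0.163 rad.
- **Bystanders:** they looked unmoved when I compared the first and last top views by eye; I did not measure them.

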